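Flip a bead board over against the tray's rim

ROBOT

A 7-joint arm with a two-finger parallel gripper is mounted at the origin on the work surface. World frame = base frame: x ahead of the robot, y to its left, z up, the work surface at z = 0. Lengths are in mm, angles in rad, forces in N, time in s.
With the tool pointing down it reaches from about 400 to 850 mm from the base axis. Payload 4.5 kg.
Tool frame: the origin (TCP) lies midway between the tips of the shut fingers; the grasp point (between the pads) lies 19 mm behind it; z points along the fingers, y is the line along which they close (so a half turn about z gives the same grasp; the last joint's range is limited). The gripper opens to 88 mm and grips with 3 to 60 N. Pads are 18 mm wide; open, the fingers measure 123 mm over their backs; the gripper's body (75 mm by 187 mm) begins 45 mm behind the grasp point.
Start: joints at [1.308, 0.689, -0.195, 1.565, 0.157, 0.902, -0.215], TCP at [182.817, -597.688, 238.743] pointing down, gripper open.
Joint ranges: [-3.01, 3.01], [-0.46, 2.08], [-1.47, 1.51], [0.13, 2.56], [-1, 4.14], [0.04, 2.09], [-2.66, 2.66]. Speed limits (rad/s): [2.57, 2.57, 3.14, 3.14, 3.14, 3.14, 3.14].

INTERFACE

Orientations are given as a unit quaternion [x, y, z, w].
In Python, from cell import monitor, viewer, arm gives the robot as it stands.
- The arm moves only by the shell command python3 -m creep 'ROWS'. ROWS is JSON, a list of rows, each a list of 3 entries, a list of its own where there are three numbers: the finger opening in m, from 0 to 0.0881, then the shift along the world's x, y, z in m, then the turn, a rotation vector about the world's x, y, z in degrees. In form: [[gripper, [dx, dy, dz], [ax, ay, az]], ...]. A call has 1 to 20 rows; each row is the pose to reach, as a shift and turn from the pose commanded when the call began; what a row does not reach only later rows make up. A row lasts 1/12 s, in which the tool goes at most 41.7 mm and 7.16 degrees, less where a joint would pass 70% of its speed; a pose out of reach is approached as far as the arm can. A call with a gripper value outside its range is refused whole. The fingers move at their own pace and stop on an object; the grip force is fixed at half the most. Time passes only in rows, so rows that repeat a pose let the fingers close. It gives the time, the measured TCP pose, the force, the opening and the grip force at its end, in the units of the state.
- monitor.sense(): the state, without advancing time (a new reading comes with each control period).
- viewer.snapshot(name): name is "scene" or "top" or "wrist"; returns the picture (480x640x3 uint8, blue, green, red); there is no depth.
- viewer.camera_params(name): a dict with "intrinsics" (3x3 intrinsics, pixels), "R" (3x3) and "t" (3): a world point X has camera coordinates R X + t. Camera axes: x right, y down, z forward; pixel columns grow to the right and rows downward; lengths in mm; the calibration is good to about 2 mm. A picture is of the moment at which its call begins: read the wrist's pose just before it. camera_params takes no time and is no camera call; for the wrist camera it gives the pose at the moment of the call.
- arm.close_job(): hands the job in; it is judged then, once.
The state is a dict: "clock": time; "joints": joint angles; "joint_velocities": joint speeds; "effort": joint torques, N m; "tcp_pos": TCP position; "eef_rot": TCP orientation; "wrist_force": force on the tool from outside, world axes, zero at the start; "ft_torque": the same for the moment, N m; "opening": opening from 0.0 (shut) to 1.0 (fully open); "grip_force": force on a finger pad.
Only numpy, scipy, OpenCV 4.12 (cv2) and the standard library are available. Lean on these libraries where they do the work, as an engineer would, in place of code of your own. Each camera call takes 0.05 s, during which the arm holds its last target. There are 200 camera calls.

TASK

One of the two small grooved bead boards on the cedar tray lies grooves-down: turn it over so that beads can be laid in it. Without picking it up, push it with the fingertips against the tray's tall back rim (the side away from the robot) until its leading edge rides up the rim and it leans there on its other long edge, then push its raised edge back from behind the rim so that it topples over and lies flat on the tray floor, grooves up. Leave the other board and everything else on the tray where they are, and finish touching nothing.

Things in the scene. Friction and masses are not known exactly. Their poses are not given: they have to be found in the camera images.
- tray: Fixed cedar tray, 300 x 680 mm. Origin at the centre of its underside, on the table; x points from the robot's side to the tall back rim, y along the rim (yaw within 0.2 rad), z up. Its flat floor, 12 mm above the table, is lined with a glued-down grey non-slip mat. The front lip stands 18 mm and the side lips 24 mm above the table.
- rim_foot (a point): Where the back rim's sloping inner face starts from the tray floor, at the tray's middle: x 111, z 12 mm in the tray's frame, the same along the whole rim. From here the smooth face rises away from the robot at 38, 50, then 62 degrees (9, 11 and 12 mm of height).
- rim_top (a point): Middle of the flat top of the back rim, 44 mm above the table (32 above the floor), x 144 mm in the tray's frame. The top runs from x 138 to 150 mm; the outer face at 150 mm is upright and the table behind it is free.
- board: Loose wooden bead board lying grooves-down at the start: 56 (its x) x 90 (y) x 10 mm (z), about 35 g. Origin at its centre; z out of the grooved face: down at first, up when done. Its +x long edge first faces the rim, parallel within 0.25 rad. Pushed up the rim it leans at some 48 degrees and stays there when let go, the raised edge about 10 mm over the rim's top.
- board_front (a point): Middle of the +x long edge of that board (28 mm from its centre, half-way through the thickness): the edge that faces the rim at the start
- board_back (a point): Middle of the -x long edge of that board: the edge that faces the robot at the start
- spare_board: The other bead board, of the same size and make, already grooves-up (three felt-lined grooves along its length visible); loose; it lies beside the first one, either to its left or its right. Origin at its centre, z out of the grooves. Leave alone.
- carousel: Three-tier white plastic bead carousel fixed on the tray, 110 mm wide, 130 mm tall; origin at the centre of its underside. Leave alone.
- enamel_box: White enamel box with a press-button catch, fixed on the tray, about 85 x 102 mm, 44 mm tall; origin at the centre of its underside. Leave alone.
- bowl: Loose stainless bowl, 90 mm wide, 38 mm tall, origin at the centre of its underside. Leave alone.
- pliers: Loose coral-handled pliers, about 130 mm long and 12 mm thick, lying flat; origin under the pivot, x towards the jaws. Leave alone.
- spool: Loose upright wooden thread spool, 30 mm wide, 30 mm tall, origin at the centre of its underside. Leave alone.
- jar: Loose small amber jar, 32 mm wide, 40 mm tall, origin at the centre of its underside. Leave alone.
Not all that is in view belongs to the job. Leave any turquoise or yellow look-alike of the board alone.

How it is judged (in metres and radians):
On the way:
1. the grooves-down board leans steeply (over 42 degrees) against the back rim, its front edge up over the rim and its other long edge still at the tray floor (angle between board's own z axis and vertical between 1.6 and 2.4 rad and x of board_front in the frame of tray above 0.12 m and height (world z) of board_front above 0.042 m and height (world z) of board_back below 0.032 m), for 0.2 s.
At the end, for the whole second after the job is handed in: The board lies at rest and flat (within 7 degrees) on the tray floor, grooves up; the other board, bowl, pliers, spool and jar are within 20 mm of where they began (angle between each of board, spare_board's own z axis and vertical below 0.12 rad and height (world z) of board between 0.012 and 0.022 m and x of board in the frame of tray between -0.14 and 0.111 m and linear speed of board below 0.01 m/s and distance of each of spare_board, bowl, pliers, spool, jar from where it was at the start of the episode below 0.02 m); the robot touches nothing.
It fails at once if the board is lifted: both its long edges are more than 25 mm above the tray floor (height (world z) of each of board_front, board_back above 0.037 m).
It fails at once if the board is raised off the tray: its centre is more than 50 mm above the tray floor (height (world z) of board above 0.062 m).
It fails at once if the other board, the bowl, the pliers, the spool or the jar is moved by more than 20 mm (distance of any of spare_board, bowl, pliers, spool, jar from where it was at the start of the episode above 0.02 m).
It also fails if it takes over 58 s, if anything falls off the work surface, if the arm or the gripper's body presses on something with over 40 N, if the wrist force passes 120 N, or if a joint passes its speed limit or range.

## Working session

There is one attempt and no reset: what is moved stays moved. The work goes in short steps, Python scripts to look and compute and a shell command to move; the robot and the scene stay as the last step left them, time stands still between calls to the robot, and variables do not carry over. Pictures are saved under pics/ and viewed, at most 13 in all, crops included, and the job is handed in when it is done.

```bash
mkdir -p pics; cat > h.py <<'E'
import numpy as np, cv2
from cell import monitor, viewer, arm
def P(n):
    c=viewer.camera_params(n); return np.array(c["intrinsics"]),np.array(c["R"]),np.array(c["t"])
def px2w(n,uv,z,p=None):
    K,R,t=p or P(n); o=-R.T@t; d=R.T@np.linalg.inv(K)@np.array([uv[0],uv[1],1.]); return o+d*(z-o[2])/d[2]
def w2px(n,X,p=None):
    K,R,t=p or P(n); q=K@(R@np.array(X,float)+t); return q[:2]/q[2]
E
python3 - <<'E'
from h import *
for n in("top","scene"): cv2.imwrite(f"pics/{n}0.png",viewer.snapshot(n))
s=monitor.sense();print(s["clock"],s["tcp_pos"],s["eef_rot"],s["opening"])
E
```

```text
0.1 [ 182.5576386  -597.16666525  238.00632533] [ 9.89005293e-01  1.47877904e-01 -1.87664506e-04 -7.88445770e-04] 0.9938329626134511
```

View pics/top0.png

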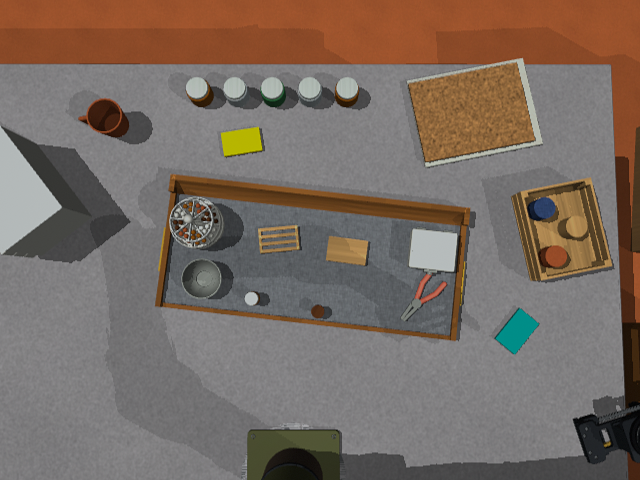

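View pics/scene0.png

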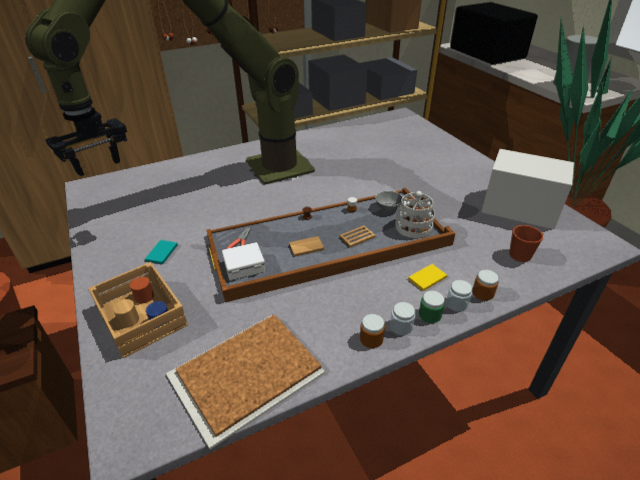

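Top view: the candidates are the plain board (348,251), the grooved spare (279,239), the yellow look-alike (242,142) and the turquoise one (517,331). The plain wooden one at (348,251) is the grooves-down board, so I'll check it in a close crop.

```bash
python3 - <<'E'
from h import *
im=cv2.imread("pics/top0.png")
cv2.imwrite("pics/crop0.png",cv2.resize(im[170:345,150:480],None,fx=2.4,fy=2.4,interpolation=cv2.INTER_CUBIC))
hsv=cv2.cvtColor(im,cv2.COLOR_BGR2HSV)
c=hsv[240:262,335:362].reshape(-1,3);print(np.median(c,0),c.min(0),c.max(0),hsv[220:225,350])
m=cv2.inRange(hsv,(5,80,90),(25,255,255)); m[:222]=0;m[275:]=0;m[:,:322]=0;m[:,375:]=0
cs,_=cv2.findContours(m,cv2.RETR_EXTERNAL,cv2.CHAIN_APPROX_NONE);k=max(cs,key=cv2.contourArea)
r=cv2.minAreaRect(k);print(r)
w=np.array([px2w("top",p,22)[:2] for p in cv2.boxPoints(r)]);print(w,w.mean(0),np.linalg.norm(w-np.roll(w,1,0),axis=1))
K,R,t=P("top");print(-R.T@t)
# tray outline corners guess
for n,uv,z in(("backL",(172,177),44),("backR",(469,210),44),("frontL",(157,305),18),("frontR",(457,339),18)): print(n,px2w("top",uv,z))
E
```

```text
[ 17. 136. 161.] [ 17  92 113] [ 20 143 186] [[107  17 104]
 [103  17 104]
 [105  14 106]
 [103  16 109]
 [107  16 110]]
((346.6462707519531, 250.15284729003906), (39.78127670288086, 25.11110496520996), 7.594643592834473)
[[ 479.1724393   -70.90611621]
 [ 535.81762384  -78.40777039]
 [ 523.8933457  -168.04484397]
 [ 467.33168206 -160.2329379 ]] [ 501.55377273 -119.39791712] [90.10818279 57.13975628 90.42672928 57.09857853]
[ 416.28352254  -71.4320494  1378.6552923 ]
backL [665.14618331 275.08014246  44.        ]
backR [ 590.67907835 -393.6285986    44.        ]
frontL [377.29783611 309.11688119  18.        ]
frontR [ 301.85084583 -367.22587166   18.        ]
```

View pics/crop0.png

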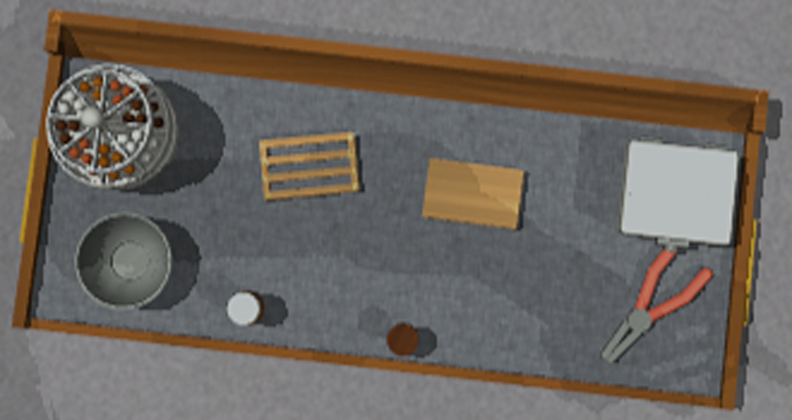

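The crop shows a plain, ungrooved board at crop (473,193), which confirms the choice; the other board has slots. Now I'll refine the rim position.

```bash
python3 - <<'E'
from h import *
im=cv2.imread("pics/top0.png"); hsv=cv2.cvtColor(im,cv2.COLOR_BGR2HSV)
F=[];T=[]
for c in range(240,400,4):
    s=hsv[170:235,c,1]>90; r=np.flatnonzero(s)
    T.append(px2w("top",(c,170+r[0]-.5),44)); F.append(px2w("top",(c,170+r[-1]+.5),12))
for n,L,xt in(("outer",T,150),("foot",F,111)):
    L=np.array(L); a,b=np.polyfit(L[:,1],L[:,0],1); print(n,"yaw",-np.degrees(np.arctan(a)),"x@y=-119:",a*-119+b, "perp foot->", (a*-119+b)/np.hypot(1,a), np.std(L[:,0]-a*L[:,1]-b))
for n,uv,z in(("spool/jar",(318,311),30),("jar",(251,299),40),("pliers",(430,268),20),("spareR",(299,247),22)): print(n,px2w("top",uv,z))
E
```

```text
outer yaw -6.57286680584653 x@y=-119: 627.713847972632 perp foot-> 623.587937739879 0.6496317522407364
foot yaw 1.2987349223441922 x@y=-119: 581.7333175095172 perp foot-> 581.5838760434685 25.036818455043647
spool/jar [364.58551535 -54.73948251  30.        ]
jar [391.35975974  94.21514946  40.        ]
pliers [ 461.24100648 -308.40024032   20.        ]
spareR [508.58613994 -11.22361081  22.        ]
```

Rim outer edge: tray_x = 0.993X − 0.1145Y − 487, yaw −6.5°. The board centre is at tray x ≈ 25, and pushing ends with the TCP at tray x ≈ 92. Approaching behind the board.

```bash
python3 -m creep '[[0.06,[0.08,0.14,-0.03],[0,0,-7]],[0.06,[0.08,0.14,-0.03],[0,0,-7]],[0.06,[0.08,0.14,-0.03],[0,0,-7]],[0.06,[0.08,0.14,-0.03],[0,0,-7]],[0.06,[0.267,0.485,-0.14],[0,0,-24]],[0.06,[0.267,0.485,-0.14],[0,0,-24]],[0.06,[0.267,0.485,-0.14],[0,0,-24]],[0.06,[0.267,0.485,-0.14],[0,0,-24]],[0.06,[0.267,0.485,-0.14],[0,0,-24]],[0.06,[0.267,0.485,-0.14],[0,0,-24]],[0.06,[0.267,0.485,-0.14],[0,0,-24]],[0.06,[0.267,0.485,-0.14],[0,0,-24]],[0.06,[0.267,0.485,-0.14],[0,0,-24]],[0.06,[0.267,0.485,-0.14],[0,0,-24]],[0.06,[0.267,0.485,-0.14],[0,0,-24]],[0.06,[0.267,0.485,-0.14],[0,0,-24]],[0.06,[0.267,0.485,-0.14],[0,0,-24]],[0.06,[0.267,0.485,-0.14],[0,0,-24]]]'
python3 - <<'E'
from h import *
s=monitor.sense();print(s["clock"],s["tcp_pos"],s["eef_rot"],s["opening"])
from scipy.spatial.transform import Rotation as R
print(R.from_quat(s["eef_rot"]).as_matrix())
cv2.imwrite("pics/w1.png",viewer.snapshot("wrist"))
print(w2px("wrist",s["tcp_pos"]),w2px("wrist",[501.5,-119.4,22]))
E
```

```text
clock: 1.6
tcp_pos: [449.0, -114.4, 99.0]
eef_rot: [0.998, -0.062, -0.0, 0.001]
wrist_force: [0.5, 0.5, -0.3]
opening: 0.68
grip_force: 0.0
1.6 [ 448.99569227 -114.42448692   98.99875291] [ 9.98049227e-01 -6.24288384e-02 -2.13253323e-04  5.78284539e-04] 0.680443079485617
[[ 9.92205189e-01 -1.24613861e-01 -4.97877892e-04]
 [-1.24614355e-01 -9.92204611e-01 -1.12768656e-03]
 [-3.53471364e-04  1.18093919e-03 -9.99999240e-01]]
[321.4080018  299.07846363] [318.64055297 172.53534557]
```

View pics/w1.png

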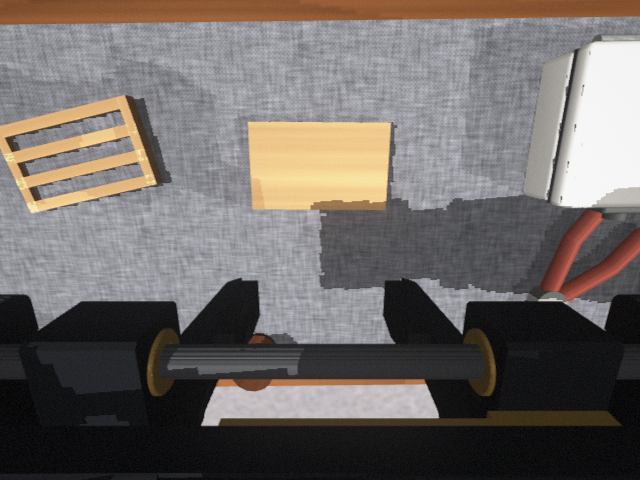

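Wrist view: board centred at (320,166), squared up to the rim and clear of its neighbours. The fingers are behind it. Descending.

```bash
python3 -m creep '[[0.06,[0,0,-0.04],[0,0,0]],[0.06,[0,0,-0.07],[0,0,0]],[0.06,[0,0,-0.08],[0,0,0]],[0.06,[0,0,-0.084],[0,0,0]],[0.06,[0,0,-0.084],[0,0,0]],[0.06,[0,0,-0.084],[0,0,0]]]'
```

```text
clock: 2.15
tcp_pos: [451.5, -114.0, 16.6]
eef_rot: [0.998, -0.062, -0.001, 0.0]
wrist_force: [-0.7, 0.5, -0.1]
opening: 0.676
grip_force: 0.0
```

```bash
python3 -m creep '[[0.06,[0.006,-0.001,-0.002],[0,0,0]],[0.06,[0.012,-0.001,-0.002],[0,0,0]],[0.06,[0.016,-0.002,-0.002],[0,0,0]],[0.06,[0.020,-0.002,-0.002],[0,0,0]],[0.06,[0.024,-0.003,-0.002],[0,0,0]],[0.06,[0.028,-0.003,-0.002],[0,0,0]],[0.06,[0.032,-0.004,-0.002],[0,0,0]],[0.06,[0.036,-0.004,-0.002],[0,0,0]],[0.06,[0.040,-0.005,-0.002],[0,0,0]],[0.06,[0.044,-0.005,-0.002],[0,0,0]],[0.06,[0.048,-0.006,-0.002],[0,0,0]],[0.06,[0.052,-0.006,-0.002],[0,0,0]],[0.06,[0.056,-0.006,-0.002],[0,0,0]],[0.06,[0.060,-0.007,-0.002],[0,0,0]],[0.06,[0.064,-0.007,-0.002],[0,0,0]],[0.06,[0.064,-0.007,-0.002],[0,0,0]]]'
python3 - <<'E'
from h import *
cv2.imwrite("pics/w2.png",viewer.snapshot("wrist"))
s=monitor.sense();print(s["tcp_pos"],s["wrist_force"])
E
```

```text
clock: 3.48
tcp_pos: [516.5, -120.0, 13.8]
eef_rot: [0.998, -0.061, -0.0, -0.0]
wrist_force: [0.5, 0.2, 0.5]
opening: 0.678
grip_force: 0.0
[ 515.85078796 -119.98279249   13.79673573] [-0.46774097  0.33179813 -0.11652523]
```

View pics/w2.png

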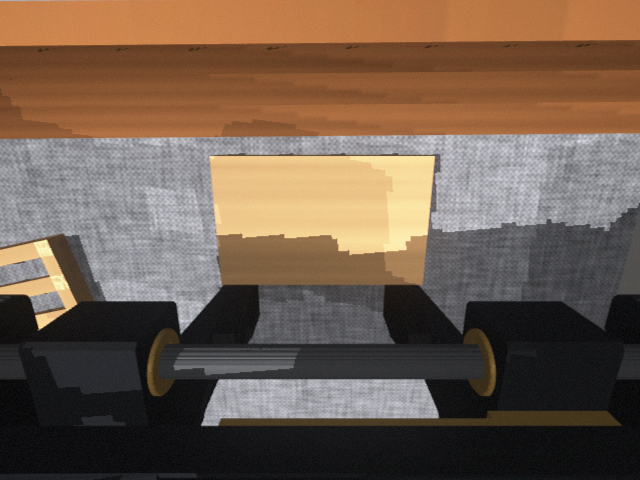

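The board is square against both fingertips, with its leading edge at row 156 and the rim foot at row 137 (a gap of about 7 mm). Now I'll push it up the rim.

```bash
python3 -m creep '[[0.06,[0.003,0,0],[0,0,0]],[0.06,[0.006,-0.001,0],[0,0,0]],[0.06,[0.009,-0.001,0],[0,0,0]],[0.06,[0.012,-0.001,0],[0,0,0]],[0.06,[0.015,-0.002,0],[0,0,0]],[0.06,[0.018,-0.002,0],[0,0,0]],[0.06,[0.021,-0.002,0],[0,0,0]],[0.06,[0.024,-0.003,0],[0,0,0]],[0.06,[0.027,-0.003,0],[0,0,0]],[0.06,[0.03,-0.003,0],[0,0,0]],[0.06,[0.033,-0.004,0],[0,0,0]],[0.06,[0.036,-0.004,0],[0,0,0]],[0.06,[0.039,-0.004,0],[0,0,0]],[0.06,[0.042,-0.005,0],[0,0,0]],[0.06,[0.045,-0.005,0],[0,0,0]],[0.06,[0.048,-0.005,0],[0,0,0]],[0.06,[0.048,-0.005,0],[0,0,0]],[0.06,[0.048,-0.005,0],[0,0,0]]]'
python3 - <<'E'
from h import *
cv2.imwrite("pics/w3.png",viewer.snapshot("wrist"))
s=monitor.sense();print(s["tcp_pos"],s["wrist_force"])
E
```

```text
clock: 5.03
tcp_pos: [563.5, -125.0, 13.8]
eef_rot: [0.998, -0.061, -0.001, -0.0]
wrist_force: [-0.5, -1.0, 0.1]
opening: 0.68
grip_force: 0.0
[ 563.23907831 -124.98379226   13.82853359] [-0.37144503 -0.67238356 -0.0393363 ]
```

View pics/w3.png

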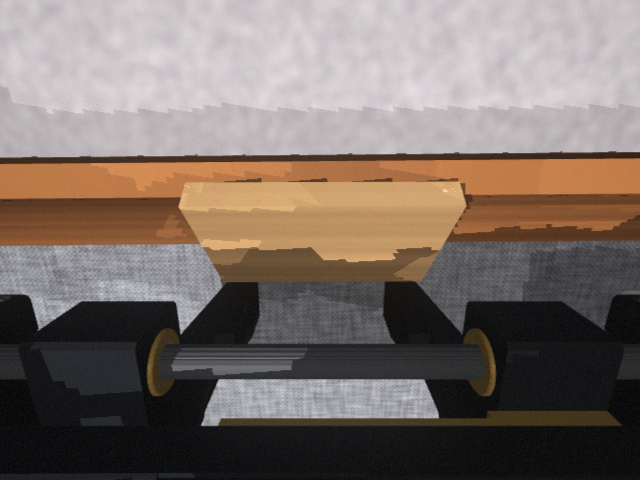

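```bash
python3 - <<'E'
from h import *
from scipy.optimize import brentq
p=P("wrist")
def f(a,b):
    g=lambda z: np.linalg.norm(px2w("wrist",a,z,p)-px2w("wrist",b,z,p))-90
    z=brentq(g,-20,120); c=(px2w("wrist",a,z,p)+px2w("wrist",b,z,p))/2; return c, .9934*c[0]-.1145*c[1]-487.2
A=f((179,207),(467,207));B=f((221,282),(424,282));print(A,B,np.degrees(np.arctan2(A[0][2]-B[0][2],A[1]-B[1])),f((184,183),(462,183)))
E
```

```text
(array([ 616.69549385, -131.88074525,   57.138701  ]), np.float64(140.52564892580136)) (array([ 576.36772741, -126.96791944,   23.52970967]), np.float64(99.90152718188637)) 39.601503053784405 (array([ 623.33005476, -132.71927922,   51.19535524]), np.float64(147.21243387291855))
```

```bash
python3 -m creep '[[0.06,[0.001,0,0],[0,0,0]],[0.06,[0.002,0,0],[0,0,0]],[0.06,[0.003,0,0],[0,0,0]],[0.06,[0.004,0,0],[0,0,0]],[0.06,[0.004,0,0],[0,0,0]],[0.06,[0.004,0,0],[0,0,0]]]'
python3 - <<'E'
from h import *
cv2.imwrite("pics/s4.png",cv2.resize(viewer.snapshot("scene")[200:300,230:430],None,fx=4,fy=4,interpolation=cv2.INTER_CUBIC))
cv2.imwrite("pics/w4.png",viewer.snapshot("wrist"))
E
```

```text
clock: 5.58
tcp_pos: [567.2, -125.0, 13.8]
eef_rot: [0.998, -0.061, -0.001, -0.0]
wrist_force: [0.0, 0.1, -0.3]
opening: 0.683
grip_force: 0.0
```

View pics/w4.png

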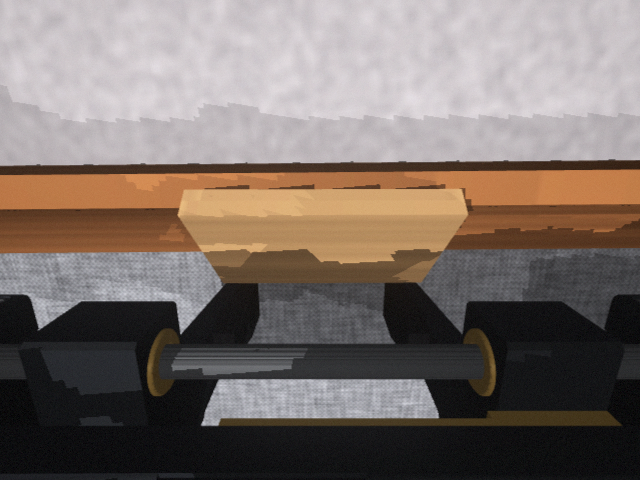

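```bash
python3 - <<'E'
from h import *
from scipy.optimize import least_squares
p=P("wrist"); xh=np.array([.9934,-.1145])
def W(x,z):  # tray x,z at the line y~-131
    return [*( xh*(x+487.2)+np.array([.1145,.9934])*(-58)),z]
def rows(v):
    x0,th=v; c,s=np.cos(th),np.sin(th)
    bb=(x0,12);bt=(x0-10*s,12+10*c);fb=(x0+56*c,12+56*s);ft=(fb[0]-10*s,fb[1]+10*c)
    return [w2px("wrist",W(*q),p)[1] for q in(bt,ft,fb)],fb
r=least_squares(lambda v:np.array(rows(v)[0])-[283,214,189],[105,.8],x_scale=[10,.2]);print(r.x[0],np.degrees(r.x[1]),r.fun,rows(r.x)[1])
E
```

```text
108.28990892711046 43.120914742947896 [ 0.0431304   0.12495123 -0.15651916] (np.float64(149.16502638705057), np.float64(50.27825456621682))
```

Board fit: tilt about 43–47°, raised edge over the rim top (row 189), back edge on the floor near the foot (row 283). I'll push 3 mm more for margin and dwell.

```bash
python3 -m creep '[[0.06,[0.001,0,0],[0,0,0]],[0.06,[0.002,0,0],[0,0,0]],[0.06,[0.003,0,0],[0,0,0]],[0.06,[0.003,0,0],[0,0,0]],[0.06,[0.003,0,0],[0,0,0]],[0.06,[0.003,0,0],[0,0,0]],[0.06,[0.003,0,0],[0,0,0]]]'
```

```text
clock: 6.27
tcp_pos: [570.1, -125.0, 13.8]
eef_rot: [0.998, -0.061, -0.001, -0.0]
wrist_force: [-0.3, -1.0, -0.0]
opening: 0.682
grip_force: 0.0
```

View pics/s4.png

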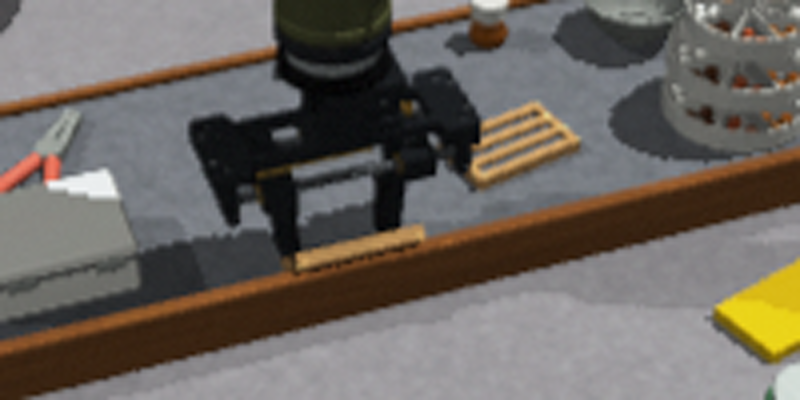

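Scene crop: the board leans over the rim from (295,260) to (425,235), with its edge above the rim top. Back off, lift, and check that it stays.

```bash
python3 -m creep '[[0.06,[-0.01,0.001,0],[0,0,0]],[0.06,[-0.025,0.003,0],[0,0,0]],[0.06,[-0.025,0.003,0.03],[0,0,0]],[0.06,[-0.025,0.003,0.07],[0,0,0]],[0.06,[-0.025,0.003,0.1],[0,0,0]],[0.06,[-0.025,0.003,0.1],[0,0,0]],[0.06,[-0.025,0.003,0.1],[0,0,0]]]'
python3 - <<'E'
from h import *
im=viewer.snapshot("wrist");cv2.imwrite("pics/w5.png",im);np.savez("w5.npz",*P("wrist"))
print(monitor.sense()["tcp_pos"])
E
```

```text
clock: 6.85
tcp_pos: [546.4, -122.2, 115.5]
eef_rot: [0.998, -0.061, 0.001, 0.0]
wrist_force: [-0.9, -0.1, -0.8]
opening: 0.685
grip_force: 0.0
[ 545.24202068 -121.87616172  114.04390168]
```

View pics/w5.png

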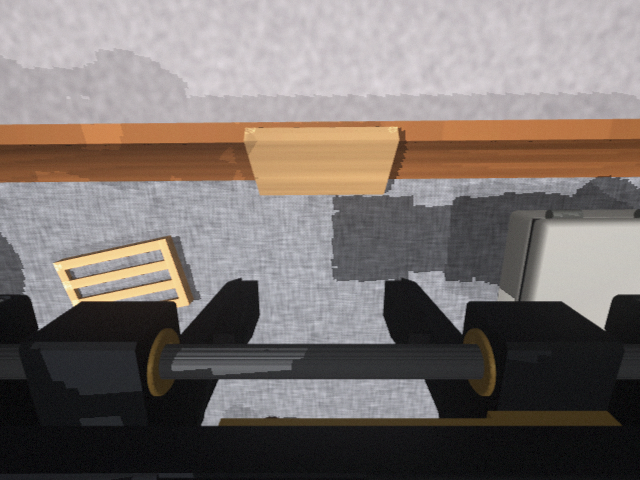

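The board stays leaning by itself: raised edge at row 127, back edge at row 194. Now over and behind the rim.

```bash
python3 -m creep '[[0.06,[0.035,-0.004,0],[0,0,0]],[0.06,[0.07,-0.008,0],[0,0,0]],[0.06,[0.101,-0.012,0],[0,0,0]],[0.06,[0.101,-0.012,0],[0,0,0]],[0.06,[0.101,-0.012,0],[0,0,0]],[0.06,[0.101,-0.012,-0.03],[0,0,0]],[0.06,[0.101,-0.012,-0.055],[0,0,0]],[0.06,[0.101,-0.012,-0.064],[0,0,0]],[0.06,[0.101,-0.012,-0.064],[0,0,0]],[0.06,[0.101,-0.012,-0.064],[0,0,0]]]'
```

```text
clock: 7.73
tcp_pos: [644.9, -134.0, 49.3]
eef_rot: [0.998, -0.061, -0.002, -0.0]
wrist_force: [0.4, -0.2, 0.3]
opening: 0.677
grip_force: 0.0
```

```bash
python3 -m creep '[[0.06,[-0.006,0.001,0],[0,0,0]],[0.06,[-0.01,0.001,0],[0,0,0]],[0.06,[-0.014,0.002,0],[0,0,0]],[0.06,[-0.017,0.002,0],[0,0,0]],[0.06,[-0.02,0.002,0],[0,0,0]],[0.06,[-0.023,0.003,0],[0,0,0]],[0.06,[-0.026,0.003,0],[0,0,0]],[0.06,[-0.029,0.003,0],[0,0,0]],[0.06,[-0.032,0.004,0],[0,0,0]],[0.06,[-0.035,0.004,0],[0,0,0]],[0.06,[-0.038,0.004,0],[0,0,0]],[0.06,[-0.041,0.005,0],[0,0,0]],[0.06,[-0.044,0.005,0],[0,0,0]],[0.06,[-0.047,0.005,0],[0,0,0]],[0.06,[-0.05,0.006,0],[0,0,0]],[0.06,[-0.053,0.006,0],[0,0,0]],[0.06,[-0.056,0.006,0],[0,0,0]],[0.06,[-0.059,0.007,0],[0,0,0]],[0.06,[-0.062,0.007,0],[0,0,0]]]'
python3 - <<'E'
from h import *
cv2.imwrite("pics/w6.png",viewer.snapshot("wrist"))
E
```

```text
clock: 9.32
tcp_pos: [583.8, -126.8, 49.8]
eef_rot: [0.998, -0.061, -0.001, -0.0]
wrist_force: [0.3, 0.1, -0.6]
opening: 0.683
grip_force: 0.0
```

View pics/w6.png

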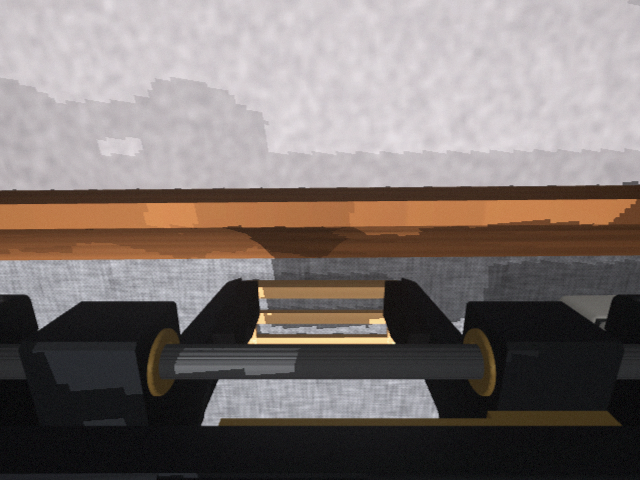

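The board has toppled, with its grooves visible between the fingers (rows 280–345). I'll lift clear and check with the wrist and top cameras.

```bash
python3 -m creep '[[0.06,[0,0,0.03],[0,0,0]],[0.06,[0,0,0.07],[0,0,0]],[0.06,[-0.03,0,0.1],[0,0,0]],[0.06,[-0.07,0,0.12],[0,0,0]],[0.06,[-0.1,0,0.12],[0,0,0]],[0.06,[-0.1,0,0.12],[0,0,0]],[0.06,[-0.1,0,0.12],[0,0,0]],[0.06,[-0.1,0,0.12],[0,0,0]],[0.06,[-0.1,0,0.12],[0,0,0]]]'
python3 - <<'E'
from h import *
im=viewer.snapshot("wrist");cv2.imwrite("pics/w7.png",im)
s=monitor.sense();print(s["tcp_pos"],s["wrist_force"])
a=cv2.imread("pics/top0.png");b=viewer.snapshot("top");cv2.imwrite("pics/top7.png",b)
E
```

```text
clock: 10.12
tcp_pos: [485.8, -127.0, 169.6]
eef_rot: [0.998, -0.061, -0.0, -0.0]
wrist_force: [-0.1, -0.1, -0.8]
opening: 0.681
grip_force: 0.0
[ 485.62649571 -126.90968638  169.4531554 ] [-0.0968009   0.54596713  0.69693078]
```

View pics/w7.png

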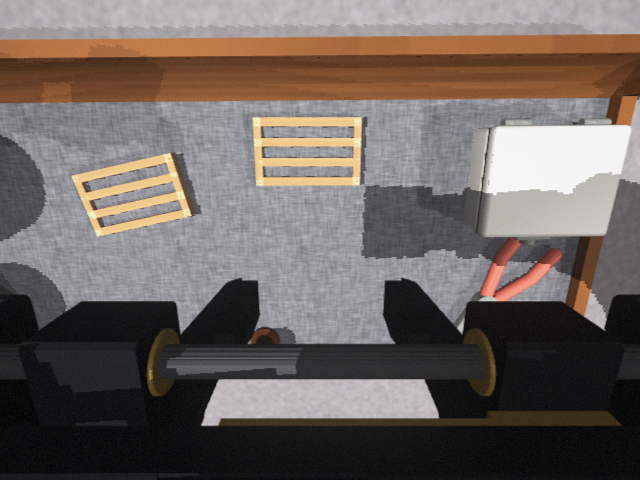

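The board lies flat and grooves up at (308,151), clear of the rim foot (row 100), and everything else is undisturbed. Handing in.

```bash
python3 -c "
from cell import arm
print(arm.close_job())"
```

```text
the job is handed in; nothing more can be done
None
```

The board was pushed up the back rim, toppled from behind, and now lies flat and grooves up on the tray floor; nothing else looks moved in the last wrist picture, the gripper is clear, and the job was handed in at about 10 s, though no verdict was shown.

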